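# Lock the push-and-turn cap on the coolant tank

### The job

Grinding is about to start, so close the coolant tank: put the round cap with the crossbar on the filler neck, push it down against the spring and turn it clockwise (seen from above) until its inner lugs have gone under the neck's lugs as far as they turn, then let it spring up into its lock and let go. Leave everything else on the bench where it is.

Things in the scene. Friction and masses are not known exactly. Their poses are not given: they have to be found in the camera images.
- cap: White plastic bayonet cap, loose, right way up. Round, 66 mm across, 21 mm tall, plus a crossbar on top. Origin: centre of the underside, z up. Hollow below: inner diameter 59 mm, ceiling 17 mm up. Two inward lugs at the skirt's lower edge, under the crossbar's ends (cap's +x and -x): 11 mm wide (26 degrees), 5 mm tall, reaching in to 22 mm from the axis. 0.07 to 0.14 kg. Half a turn is the same.
- cap_bar (a point): Middle of the cap's crossbar, 32 mm above the cap's underside; axes as the cap's. The bar is 52 mm long (x), 14 mm wide (y), and 22 mm tall: 21 to 43 mm above the underside.
- tank: Green painted coolant tank, fixed to the bench: 190 mm (its x) by 120 mm (its y), 110 mm tall; origin at the centre of its underside. On its top a steel filler neck (40 mm tall, at x = -40 mm) and a grey pump housing (56 mm across, 45 mm tall, at x = +55 mm).
- filler (a point): Centre of the filler neck's rim, 150 mm above the bench, z up; axes as the tank's, not the lugs'. Neck 37 mm across. Two opposite lugs stand out to 26 mm from the axis, tops flush with the rim; between them two opposite 50 degree gaps that let the cap's lugs down (crossbar along the gaps within 10 degrees). Cap resting on the lug tops: origin level with this point; dropped in the gaps: 4 to 5 mm below.
- neck_foot (a point): Centre of the neck's foot, on the tank's top; axes as the tank's. The neck was fitted at a chance angle: the line through its two gaps points anywhere within 0.6 rad (35 degrees) either way of the tank's x axis. No reading tells it, only sight or touch (over a gap a lowered cap drops further). Clockwise from each gap, under the lug: a barrier, a notch, a solid stop. Neck and disc are greased, slippery.
- lock (a point): Where the locked cap's origin is: on the neck's axis, 10 mm below the rim. To pass the barrier (16 degrees wide, underside 8 mm below the rim) the cap's origin must be held 13 to 17 mm below the rim; at 17 it bottoms. The notch's underside is 5 mm below the rim. The cap meets the stop 77 degrees clockwise from mid-gap (notch from 56 to 77); let go there, it springs up and cannot turn back.
- seal (a joint): How far the spring-loaded rubber disc in the neck's mouth is pressed down (m). At 0 it stands 13 mm over the rim and is 28 mm across; it bears on the cap's ceiling. Spring 1.1 N per mm: 10 N with the cap just below the barrier, 14 N with the cap bottomed on the rim, 6.6 N when locked.
- jar_lid: Plain white jar lid without crossbar, 62 mm across, 16 mm tall; bystander.
- nut: Big steel hexagon nut, 55 mm across flats, 28 mm tall; bystander.
- oil_bottle: Grey plastic bottle, 60 mm across, 150 mm tall; bystander.
- channel: Offcut of dark steel channel, 160 x 50 x 27 mm; bystander.
- wrench: Steel wrench lying flat; bystander.
- screwdriver: Screwdriver lying flat; bystander.
- disc: Grey grinding disc lying flat, 115 mm across, 6 mm thick; bystander.
Things that resemble listed ones, but are neither listed nor needed, are in the scene too. Leave any red look-alike of the cap alone.

How it is judged:
By the outcome, as a careful person would: the job done as asked, in the order asked, and still so for the second after the job is handed in, with the robot touching nothing.
It also fails if it takes over 58 s, if anything falls off the work surface, if the arm or the gripper's body presses on something with over 40 N, if the wrist force passes 120 N, or if a joint passes its speed limit or range.

### The arm

A 6-joint arm with a two-finger parallel gripper is mounted at the origin on the work surface. World frame = base frame: x ahead of the robot, y to its left, z up, the work surface at z = 0. Lengths are in m, angles in rad, forces in N, time in s.
With the tool pointing down it reaches from about 0.325 to 0.775 m from the base axis. Payload 9.3 kg.
Tool frame: the origin (TCP) lies between the finger pads; the fingertips stand env.nose_length ahead of it and the grasp point (between the pads) lies 8 mm behind it (env.nose_length is the distance from the TCP to the fingertips, in m); z points along the fingers, y is the line along which they close (so a half turn about z gives the same grasp; the last joint's range is limited). The gripper opens to 85 mm and grips with 20 to 120 N. Pads are 22 mm wide; open, the fingers measure 114 mm over their backs; the gripper's body (76 mm by 85 mm) begins 54 mm behind the grasp point. The pads swing forward as they close: fully open they stand 13 mm farther back than shut.
Start: joints at [1.058, 0.259, 0.021, 1.334, 0, 1.418], TCP at [0.194, 0.515, 0.242] pointing down, gripper open.
Joint ranges: [-3.04, 3.04], [-0.91, 1.82], [-1.04, 1.36], [-1.92, 1.95], [-1.52, 1.45], [-3.14, 3.14]. Speed limits (rad/s): [2.22, 2.22, 2.79, 3.14, 3.14, 3.14].

### API

Orientations are given as [roll, pitch, yaw] about the fixed x, y, z axes, in that order (R = Rz(yaw) Ry(pitch) Rx(roll)).
In Python, from workcell import env gives the robot as it stands. Calls block until the motion is done:
- env.move_pose(position, orientation): joint-space move of the TCP to a pose.
- env.movel(position, rot=None, rate=0.15): straight line of the TCP; rot=None keeps the orientation; rate is the mean speed in m/s.
- env.movej(angles): joint-space move.
- env.let_go() and env.grab(): open the fingers fully, or close them until they stop; the grip force is fixed at half the most.
- env.pause(seconds).
- env.ik(position, orientation): joint angles nearest the present ones, or None.
- env.get_image(name): name is "side" or "top" or "wrist"; returns the picture (480x640x3 uint8, red, green, blue); there is no depth.
- env.calibration(name): a dict with "mtx" (3x3 intrinsics, pixels), "world_from_camera" (4x4, takes a point from camera to world coordinates). Camera axes: x right, y up, looking along -z (the intrinsics and any distortion apply to the point x, -y, -z); pixel columns grow to the right and rows downward; lengths in m; the calibration is good to about 2 mm. A picture is of the moment at which its call begins: read the wrist's pose just before it. calibration takes no time and is no camera call; for the wrist camera it gives the pose at the moment of the call.
A pose or a line that the arm cannot do raises env.IKError and nothing moves.
- env.job_done(): hands the job in; it is judged then, once.
Readings, each from a call of its own:
- env.current_time(): time.
- env.current_qpos(): joint angles.
- env.current_joint_vel(): joint speeds.
- env.current_joint_torque(): joint torques, N m.
- env.current_tool_pos(): TCP position.
- env.current_tcp_rot(): TCP orientation.
- env.current_force(): force on the tool from outside, world axes, zero at the start.
- env.current_torque(): the same for the moment, N m.
- env.current_gripper_width(): finger opening in m.
- env.current_finger_force(): force on a finger pad.
Only numpy, scipy, OpenCV 4.12 (cv2) and the standard library are available. Lean on these libraries where they do the work, as an engineer would, in place of code of your own. Each camera call takes 0.05 s, during which the arm holds its last target. There are 200 camera calls.

## Working session

There is one attempt and no reset: what is moved stays moved. The work goes in short steps, each a Python script; the robot and the scene stay as the last script left them, time stands still between calls to the robot, and variables do not carry over. Pictures are saved under pics/ and viewed, at most 10 in all, crops included, and the job is handed in when it is done.

```bash
ls; mkdir -p pics; python3 - <<'E'
from workcell import env
import cv2
for n in("top","side"):
    c=env.calibration(n);print(n,c)
    cv2.imwrite(f"pics/{n}0.png",env.get_image(n)[:,:,::-1])
print(env.nose_length,env.current_time(),env.current_tcp_rot(),env.current_gripper_width())
E
```

```text
pics
top {'mtx': array([[535.11691536,   0.        , 329.66150357],
       [  0.        , 535.11691536, 247.11607961],
       [  0.        ,   0.        ,   1.        ]]), 'world_from_camera': array([[ 0.00427656,  0.98980653, -0.14235428,  0.42811169],
       [-0.99994333,  0.00562066,  0.00904119,  0.00147896],
       [ 0.00974915,  0.14230755,  0.98977448,  1.18793318],
       [ 0.        ,  0.        ,  0.        ,  1.        ]])}
side {'mtx': array([[532.7977546 ,   0.        , 327.87249436],
       [  0.        , 532.7977546 , 234.60370984],
       [  0.        ,   0.        ,   1.        ]]), 'world_from_camera': array([[ 0.98054065,  0.12924537, -0.14776895,  0.36325457],
       [-0.19631154,  0.64037282, -0.74255264, -0.99905891],
       [-0.00134427,  0.75711181,  0.65328394,  1.00656552],
       [ 0.        ,  0.        ,  0.        ,  1.        ]])}
0.011 0.1 [-3.14037419e+00 -2.06991675e-04  2.78178619e+00] 0.08551275208954881
```

View pics/top0.png

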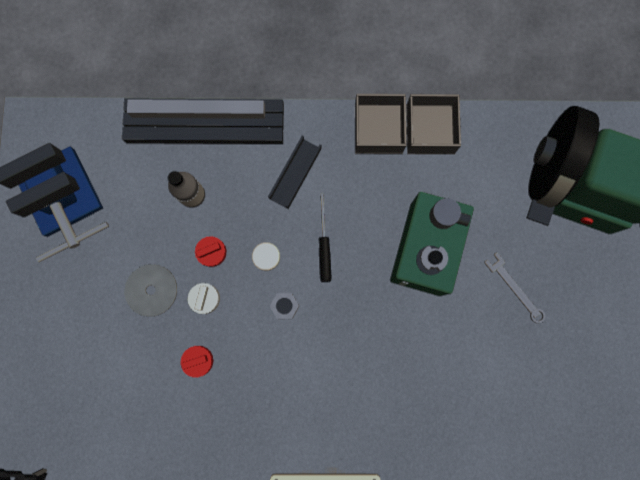

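View pics/side0.png

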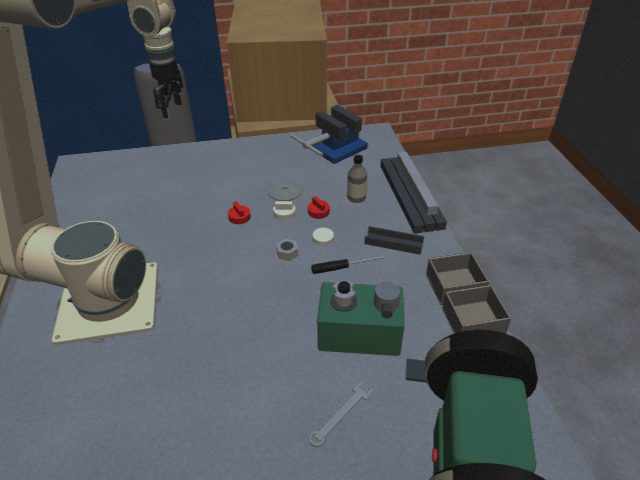

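The top view shows the white cap with its bar at about (203,298), the plain lid at (266,256), the neck at (434,258) and the pump at (447,212). The red look-alikes are at (210,251) and (197,361). Next come rough positions and the wrist camera's offset.

```bash
cat > h.py <<'E'
from workcell import env
import numpy as np, cv2
from scipy.spatial.transform import Rotation as R
def ray(c,p):
    K,T=c["mtx"],c["world_from_camera"]
    d=np.linalg.inv(K)@[p[0],p[1],1]; d=T[:3,:3]@[d[0],-d[1],-d[2]]
    return T[:3,3],d/np.linalg.norm(d)
def onplane(c,p,z):
    o,d=ray(c,p); return o+d*(z-o[2])/d[2]
def cross(rs):  # least-squares point of several rays, and mean miss
    A=[np.eye(3)-np.outer(d,d) for o,d in rs]
    x=np.linalg.solve(sum(A),sum(a@o for a,(o,d) in zip(A,rs)))
    return x,[float(np.linalg.norm(a@(x-o))) for a,(o,d) in zip(A,rs)]
def shot(n,f=None):
    c=env.calibration(n); im=env.get_image(n)[:,:,::-1].copy()
    if f: cv2.imwrite("pics/"+f,im)
    return c,im
E
python3 - <<'E'
from h import *
np.set_printoptions(precision=4,suppress=True)
c=env.calibration("top");s=env.calibration("side")
print("cap",onplane(c,(203,298),.03),onplane(s,(284,208),.03),cross([ray(c,(203,298)),ray(s,(284,208))]))
print("neck",onplane(c,(434,258),.15),cross([ray(c,(434,258)),ray(s,(344,290))]))
print("pump",onplane(c,(447,212),.155))
w=env.calibration("wrist");T=np.eye(4);T[:3,:3]=R.from_euler("xyz",env.current_tcp_rot()).as_matrix();T[:3,3]=env.current_tool_pos()
print(w["mtx"],np.linalg.inv(T)@w["world_from_camera"])
for p in [(.38,.25,.28),(.45,-.2,.4)]:
  for y in np.arange(-3,3.2,.5): 
    q=env.ik(p,[np.pi,0,y]); print(p,y,q)
E
```

```text
cap [0.4825 0.263  0.03  ] [0.4799 0.2557 0.03  ] (array([0.4818, 0.2646, 0.0231]), [0.0010590539466980371, 0.0010590539466980963])
neck [ 0.557  -0.2124  0.15  ] (array([ 0.5565, -0.2128,  0.1475]), [0.0007995779640538352, 0.0007995779640537482])
pump [ 0.648  -0.2392  0.155 ]
[[353.0831   0.     318.0337]
 [  0.     353.0831 242.4849]
 [  0.       0.       1.    ]] [[ 0.0001  0.9558  0.2941  0.0754]
 [ 1.      0.     -0.0005 -0.0008]
 [-0.0005  0.2941 -0.9558 -0.1321]
 [ 0.      0.      0.      1.    ]]
(0.38, 0.25, 0.28) -3.0 [ 0.3971  0.086  -0.0995  1.3854  0.      0.2555]
(0.38, 0.25, 0.28) -2.5 [ 0.3971  0.086  -0.0995  1.3854  0.     -0.2445]
(0.38, 0.25, 0.28) -2.0 [ 0.3971  0.086  -0.0995  1.3854  0.     -0.7445]
(0.38, 0.25, 0.28) -1.5 [ 0.3971  0.086  -0.0995  1.3854  0.     -1.2445]
(0.38, 0.25, 0.28) -1.0 [ 0.3971  0.086  -0.0995  1.3854  0.     -1.7445]
(0.38, 0.25, 0.28) -0.5 [ 0.3971  0.086  -0.0995  1.3854  0.     -2.2445]
(0.38, 0.25, 0.28) 0.0 [ 0.3971  0.086  -0.0995  1.3854  0.     -2.7445]
(0.38, 0.25, 0.28) 0.5 [ 0.3971  0.086  -0.0995  1.3854  0.      3.0387]
[... 607 characters left out ...]
 [-0.5888  0.1619  0.2923  1.7012  0.     -2.2304]
(0.45, -0.2, 0.4) -1.0 [-0.5888  0.1619  0.2923  1.7012  0.     -2.7304]
(0.45, -0.2, 0.4) -0.5 [-0.5888  0.1619  0.2923  1.7012  0.      3.0528]
(0.45, -0.2, 0.4) 0.0 [-0.5888  0.1619  0.2923  1.7012  0.      2.5528]
(0.45, -0.2, 0.4) 0.5 [-0.5888  0.1619  0.2923  1.7012  0.      2.0528]
(0.45, -0.2, 0.4) 1.0 [-0.5888  0.1619  0.2923  1.7012  0.      1.5528]
(0.45, -0.2, 0.4) 1.5 [-0.5888  0.1619  0.2923  1.7012  0.      1.0528]
(0.45, -0.2, 0.4) 2.0 [-0.5888  0.1619  0.2923  1.7012  0.      0.5528]
(0.45, -0.2, 0.4) 2.5 [-0.5888  0.1619  0.2923  1.7012  0.      0.0528]
(0.45, -0.2, 0.4) 3.0 [-0.5888  0.1619  0.2923  1.7012  0.     -0.4472]
```

```bash
python3 - <<'E'
from h import *
up=[np.pi,0,np.pi]
env.move_pose([.47,.265,.30],up); shot("wrist","cap_a.png")
env.move_pose([.53,-.20,.32],up); a=shot("wrist","neck_a.png")
env.movel([.57,-.24,.30],rate=.25); b=shot("wrist","neck_b.png")
np.save("cal.npy",[a[0]["world_from_camera"],b[0]["world_from_camera"]])
import glob
ims=[cv2.imread("pics/"+n) for n in("cap_a.png","neck_a.png","neck_b.png")]
cv2.imwrite("pics/m1.png",np.vstack([np.hstack([cv2.resize(ims[0],(400,300)),cv2.resize(ims[1],(400,300))]),np.hstack([cv2.resize(ims[2],(400,300)),np.zeros((300,400,3),np.uint8)])]))
print(env.current_time(),env.current_tool_pos())
E
```

```text
3.7667 [ 0.57021145 -0.23935625  0.29969609]
```

View pics/m1.png

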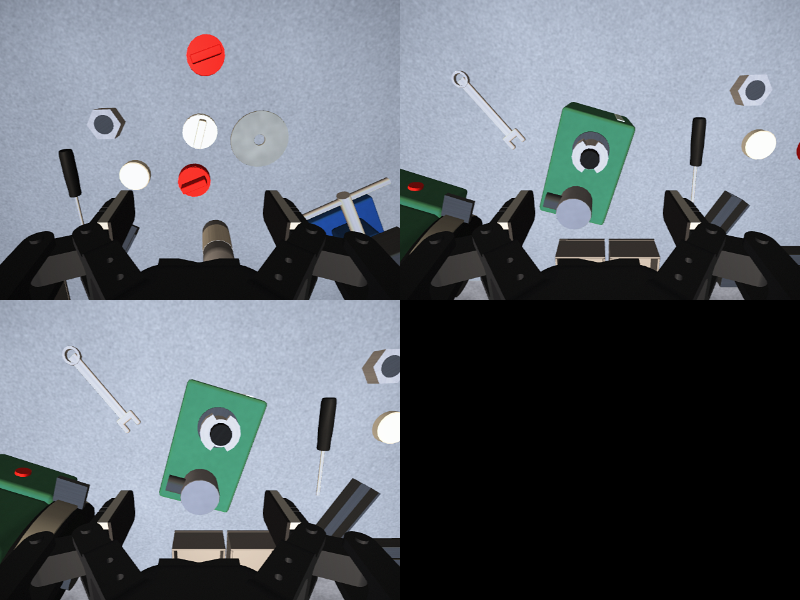

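The wrist view puts the cap at about (320,210) full scale and the neck at (304,250) in a and (352,213) in b. Its two bright lugs are visible. I'll enlarge the neck and cap crops.

```bash
python3 - <<'E'
import cv2,numpy as np
a=cv2.imread("pics/neck_a.png")[200:300,254:354]; b=cv2.imread("pics/neck_b.png")[163:263,302:402]
c=cv2.imread("pics/cap_a.png")[160:260,270:370]
cv2.imwrite("pics/m2.png",np.hstack([cv2.resize(x,(400,400) if i<0 else (266,266),interpolation=cv2.INTER_CUBIC) for i,x in enumerate((a,b,c))]))
E
```

```text
(no output)
```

View pics/m2.png

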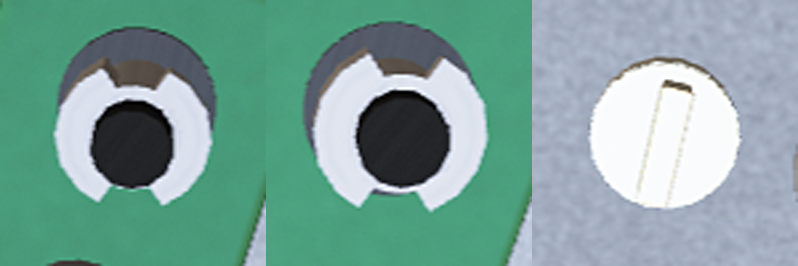

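```bash
cat > neck.py <<'E'
from h import *
from scipy.optimize import least_squares
np.set_printoptions(precision=4,suppress=True)
W=np.load("cal.npy");K=env.calibration("wrist")["mtx"]
res=[];
for n,T,p in(("neck_a.png",W[0],(304,250)),("neck_b.png",W[1],(352,213))):
    c=dict(mtx=K,world_from_camera=T); im=cv2.imread("pics/"+n)
    m=(im.min(2)>165).astype(np.uint8)
    k=np.zeros_like(m);cv2.circle(k,p,42,1,-1);m&=k
    m=cv2.morphologyEx(m,cv2.MORPH_OPEN,np.ones((3,3),np.uint8))
    cs,_=cv2.findContours(m,cv2.RETR_EXTERNAL,cv2.CHAIN_APPROX_NONE)
    P=np.vstack([x[:,0] for x in cs if cv2.contourArea(x)>60])
    X=np.array([onplane(c,q,.15)[:2] for q in P]); 
    g=X.mean(0)
    for _ in range(10):
        r=np.linalg.norm(X-g,axis=1); S=X[abs(r-.026)<.003 if _ else r>.022]
        f=least_squares(lambda v:np.linalg.norm(S-v[:2],axis=1)-v[2],[*g,.026],loss="soft_l1",f_scale=.0005); g=f.x[:2]
    yx=np.argwhere(m)[:,::-1]; Y=np.array([onplane(c,q,.15)[:2] for q in yx])-g
    r=np.hypot(*Y.T); s=(r>.020)&(r<.0255); th=np.degrees(np.arctan2(Y[s,1],Y[s,0]))
    h,_=np.histogram(th,np.arange(-180,181,5)); print(n,f.x,len(S)); print([(int(a),int(b)) for a,b in zip(np.arange(-180,180,5),h)if b<4])
    o=T[:3,3];d=np.r_[g,.15]-o;res.append((o,d/np.linalg.norm(d)))
    # period-180 mean of lug material -> gap direction
    w=np.exp(2j*np.radians(th)).sum(); print("gap dir",np.degrees(np.angle(w))/2+90)
print(cross(res))
E
python3 neck.py
python3 - <<'E'
from h import *
up=[np.pi,0,np.pi]
env.move_pose([.49,.265,.22],up);a=shot("wrist","cap_b.png")
env.movel([.45,.24,.22],rate=.2);b=shot("wrist","cap_c.png")
np.save("cal2.npy",[a[0]["world_from_camera"],b[0]["world_from_camera"]])
v=[]
for c,im in(a,b):
    m=cv2.inRange(im,(190,190,190),(255,255,255))
    K=c["mtx"];T=np.linalg.inv(c["world_from_camera"])@[.482,.265,.025,1]
    u=(int(K[0,2]-K[0,0]*T[0]/T[2]),int(K[1,2]+K[1,1]*T[1]/T[2]));print(u)
    v.append(cv2.resize(im[max(u[1]-70,0):u[1]+70,u[0]-70:u[0]+70],(400,400),interpolation=cv2.INTER_CUBIC))
v=np.hstack(v); cv2.imwrite("pics/m3.png",np.where(v>170,(v.astype(float)-170)*3,v*.3).clip(0,255).astype(np.uint8))
print(env.current_time())
E
```

```text
neck_a.png [ 0.5562 -0.2126  0.0257] 121
[(-180, 0), (-175, 0), (-170, 0), (-165, 1), (-25, 0), (-20, 0), (-15, 0), (-10, 0), (-5, 0), (0, 0), (5, 0), (10, 0), (15, 1), (155, 0), (160, 0), (165, 0), (170, 0), (175, 0)]
gap dir 176.84801840805648
neck_b.png [ 0.5561 -0.2125  0.0259] 137
[(-180, 0), (-175, 0), (-170, 0), (-165, 1), (-25, 0), (-20, 0), (-15, 0), (-10, 0), (-5, 0), (0, 0), (5, 0), (10, 0), (15, 1), (155, 0), (160, 0), (165, 0), (170, 0), (175, 0)]
gap dir 177.12762706057742
(array([ 0.556 , -0.2126,  0.1506]), [5.8831156084714164e-05, 5.883115608483878e-05])
(319, 208)
(344, 248)
6.125
```

View pics/m3.png

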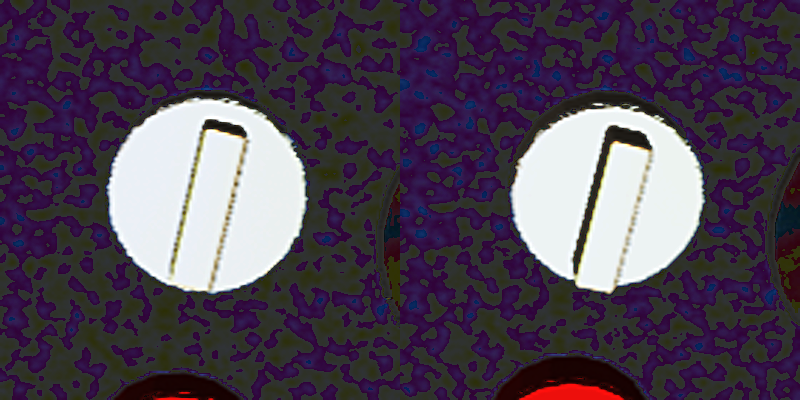

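Contrast-stretched crops of the cap show its bar as a light strip. The top corners in the left crop are at (204,131), (247,139), (211,291) and (171,278), and in the right crop at (209,141), (251,151), (215,293) and (176,287). I'll triangulate these and check them against a circle fitted to the disc rim.

```bash
python3 - <<'E'
from h import *
from scipy.optimize import least_squares
np.set_printoptions(precision=4,suppress=True)
W=np.load("cal2.npy");K=env.calibration("wrist")["mtx"]
cs=[dict(mtx=K,world_from_camera=T) for T in W]
off=[np.array([319-70,208-70]),np.array([344-70,248-70])]
pa=np.array([(204,131),(247,139),(211,291),(171,278)])/400*140-.3+off[0]
pb=np.array([(209,141),(251,151),(215,293),(176,287)])/400*140-.3+off[1]
X=[]
for a,b in zip(pa,pb):
    x,e=cross([ray(cs[0],a),ray(cs[1],b)]);X.append(x);print(x,e[0])
X=np.array(X);print("mid",X.mean(0))
d=(X[0]+X[1]-X[2]-X[3])/2;print("len",np.linalg.norm(d),"ang",np.degrees(np.arctan2(d[1],d[0])))
print("wid",np.linalg.norm(X[0]-X[1]),np.linalg.norm(X[2]-X[3]))
for z in(.043,):
  for c,p in((cs[0],pa),(cs[1],pb)):
    Y=np.array([onplane(c,q,z) for q in p]);print(Y.mean(0));e=[Y[0]-Y[3],Y[1]-Y[2]];print([np.degrees(np.arctan2(v[1],v[0])) for v in e],[np.linalg.norm(v) for v in e])
rs=[]
for c,n,o in zip(cs,("cap_b.png","cap_c.png"),off):
    im=cv2.imread("pics/"+n);m=(im.min(2)>215).astype(np.uint8)
    k=np.zeros_like(m);cv2.circle(k,tuple(int(v) for v in o+70),48,1,-1);m=cv2.morphologyEx(m&k,cv2.MORPH_OPEN,np.ones((3,3),np.uint8))
    q=max(cv2.findContours(m,0,cv2.CHAIN_APPROX_NONE)[0],key=cv2.contourArea);q=cv2.convexHull(q)[:,0]
    S=np.array([onplane(c,t,.021)[:2] for t in q])
    f=least_squares(lambda v:np.linalg.norm(S-v[:2],axis=1)-v[2],[*S.mean(0),.033],loss="soft_l1",f_scale=.0005);print("disc",f.x)
    o_=c["world_from_camera"][:3,3];dd=np.r_[f.x[:2],.021]-o_;rs.append((o_,dd/np.linalg.norm(dd)))
print(cross(rs))
E
```

```text
[0.4576 0.2657 0.0347] 3.569823200691285e-05
[0.4593 0.2788 0.0406] 0.00014415103163338612
[0.5069 0.2679 0.0446] 3.638674008221881e-05
[0.4999 0.255  0.0551] 0.0005944283536178188
mid [0.4809 0.2668 0.0437]
len 0.047815338232549964 ang 166.5365769848268
wid 0.014477941894994179 0.018053973618724902
[0.4814 0.2669 0.043 ]
[np.float64(167.32752806949514), np.float64(167.36557658975985)] [np.float64(0.04776752579013923), np.float64(0.04969666387578591)]
[0.4818 0.2666 0.043 ]
[np.float64(168.90506247237306), np.float64(168.15635642379956)] [np.float64(0.05090747095907645), np.float64(0.049889562129025136)]
disc [0.4814 0.2667 0.0329]
disc [0.4819 0.2666 0.0328]
(array([0.481 , 0.2666, 0.0233]), [0.0001572461260045574, 0.0001572461260044872])
```

The cap is at (0.4815, 0.2667), with the disc top at about 0.021–0.023, the bar top at about 0.043 and the bar at 168°. The neck is at (0.556, −0.2126, 0.1506) with the gaps along 177°. These match the given sizes. Now the grasp.

```bash
python3 - <<'E'
from h import *
np.set_printoptions(precision=4,suppress=True)
r=[np.pi,0,np.radians(168)]
env.move_pose([.4815,.2667,.12],r); f0=env.current_force()
env.movel([.4815,.2667,.034],rate=.1); print(env.current_tool_pos(),env.current_force()-f0)
env.grab(); print(env.current_gripper_width(),env.current_finger_force(),env.current_force(),env.current_tool_pos())
env.movel([.4815,.2667,.30],rate=.25); print(env.current_gripper_width(),env.current_force())
env.move_pose([.556,-.2126,.24],[np.pi,0,np.radians(177)]); env.pause(.2)
print(env.current_tool_pos(),env.current_tcp_rot(),env.current_force(),env.current_qpos(),env.current_time())
s=shot("side")[1][230:350,280:440]; w=shot("wrist")[1]
cv2.imwrite("pics/m4.png",np.hstack([cv2.resize(s,(400,300),interpolation=cv2.INTER_CUBIC),cv2.resize(w,(400,300))]))
E
```

```text
[0.4819 0.2668 0.0347] [ 0.3202  0.9156 -1.3889]
0.0123520554393362 59.22269940376282 [-0.1947  0.2037  4.1829] [0.4817 0.2668 0.0343]
0.012953891601411112 [ 0.06   -0.4024 -0.9878]
[ 0.5563 -0.2118  0.2402] [-3.1415  0.0003  3.0905] [ 0.6124  0.517  -0.5476] [-0.5047  0.3371  0.1289  1.3622  0.     -0.4536] 11.5
```

View pics/m4.png

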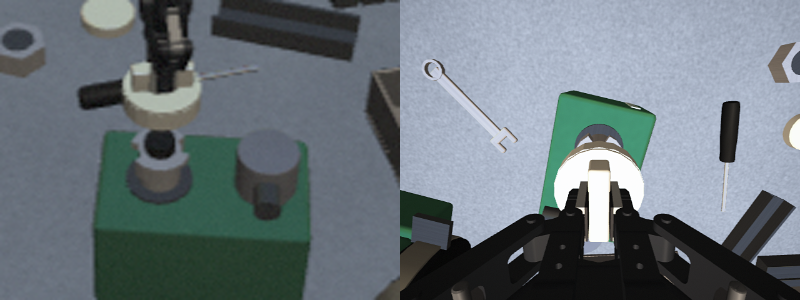

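The cap is held level by its bar above the neck (side crop about (162,95)). The grip width is 13 mm. Next I lower it slowly and watch the force.

```bash
python3 - <<'E'
from h import *
np.set_printoptions(precision=4,suppress=True)
f0=env.current_force(); print(f0)
for z in (.200,.192,.188,.184,.182,.180,.178,.176,.174,.172,.170):
    env.movel([.556,-.2126,z],rate=.04); env.pause(.05)
    f=env.current_force()-f0; p=env.current_tool_pos(); print(z,p,f,round((p[2]-.0345-.1505)*1e3,1))
    if f[2]>16 or np.hypot(*f[:2])>12: break
print(env.current_torque(),env.current_time(),env.current_gripper_width())
E
```

```text
[-0.4648 -0.1276 -0.9728]
0.2 [ 0.5561 -0.2127  0.2003] [ 0.7449  1.8382 -0.2081] 15.3
0.192 [ 0.556  -0.2126  0.1918] [0.9753 0.2051 0.2292] 6.8
0.188 [ 0.556  -0.2125  0.1879] [ 1.2456 -1.0399 -0.5059] 2.9
0.184 [ 0.5559 -0.2126  0.1838] [ 0.2043  0.5736 -0.1229] -1.2
0.182 [ 0.556  -0.2126  0.182 ] [-0.1953  0.1955 -0.2955] -3.0
0.18 [ 0.556  -0.2126  0.1799] [ 0.5769  0.4651 -0.1754] -5.1
0.178 [ 0.5561 -0.2127  0.1782] [1.1227 0.1444 2.0079] -6.8
0.176 [ 0.5561 -0.2127  0.1762] [ 0.8608 -0.0412  4.6774] -8.8
0.174 [ 0.5562 -0.2127  0.1743] [1.0683 0.2861 6.4989] -10.7
0.172 [ 0.5562 -0.2127  0.1725] [-0.4435  0.3749  7.9898] -12.5
0.17 [ 0.5562 -0.2127  0.1707] [-0.5516  0.604  10.2242] -14.3
[0.1268 0.2129 0.0162] 15.9 0.01266422618506658
```

The cap passed rim level freely and now bears only on the spring (10 N), so it is in the gaps. I'll press to about 12 N, then turn clockwise.

```bash
python3 - <<'E'
from h import *
np.set_printoptions(precision=3,suppress=True)
f0=np.array([-.46,-.13,-.97]); t0=env.current_torque()
z=.1684; env.movel([.556,-.2126,z],rate=.03); env.pause(.1)
print(env.current_tool_pos(),env.current_force()-f0)
for a in (5,15,25,35,45,55,62,68,72,75,77,79):
    t=env.current_time(); env.movel([.556,-.2126,z],rot=[np.pi,0,np.radians(177-a)],rate=.05); env.pause(.05)
    f=env.current_force()-f0; m=env.current_torque()-t0
    print(a,round(env.current_time()-t,2),env.current_tool_pos(),round(177-a-np.degrees(env.current_tcp_rot()[2]),2),f,m)
    if abs(m[2])>1.2 or np.hypot(*f[:2])>20: print("stop");break
    if f[2]>15: z+=.0005
    elif f[2]<10.8: z-=.0005
print(env.current_time(),env.current_gripper_width())
E
```

```text
[ 0.556 -0.213  0.169] [-1.352  0.997 11.835]
5 0.3 [ 0.556 -0.213  0.169] 0.01 [ 0.299  0.59  10.558] [ 0.024 -0.122 -0.091]
15 0.38 [ 0.557 -0.213  0.169] 0.01 [-0.007  0.65  12.517] [-0.068 -0.158 -0.006]
25 0.38 [ 0.557 -0.213  0.169] 0.01 [-0.06   0.115 12.078] [-0.06  -0.188 -0.054]
35 0.38 [ 0.557 -0.213  0.169] 0.01 [ 0.236  1.157 11.881] [-0.064 -0.175 -0.02 ]
45 0.38 [ 0.557 -0.213  0.169] 0.01 [ 0.436 -0.027 12.002] [-0.1   -0.194  0.006]
55 0.38 [ 0.557 -0.213  0.169] 0.01 [ 0.164 -0.302 10.942] [-0.133 -0.159 -0.037]
62 0.32 [ 0.557 -0.213  0.169] 0.01 [-0.034  0.951 12.13 ] [-0.065 -0.146 -0.006]
68 0.31 [ 0.557 -0.213  0.169] 0.01 [ 0.585  0.215 12.623] [-0.045 -0.163 -0.092]
72 0.3 [ 0.557 -0.213  0.169] 0.01 [ 1.229 -1.354 12.182] [-0.072 -0.222 -0.079]
75 0.3 [ 0.556 -0.213  0.169] 0.01 [-0.161  0.753 11.817] [-0.077 -0.098  0.006]
77 0.3 [ 0.556 -0.213  0.169] -0.0 [-0.869  0.411 12.237] [-0.108  0.207  0.181]
79 0.3 [ 0.556 -0.213  0.169] -0.05 [-1.763 -0.246 11.823] [-0.229  0.254  0.669]
20.2583 0.012621091092763733
```

The stop showed at 77–79° (0.67 N m). I'll keep the cap against it, let it rise into the notch, check the force, then release.

```bash
python3 - <<'E'
from h import *
np.set_printoptions(precision=3,suppress=True)
f0=np.array([-.46,-.13,-.97])
r=[np.pi,0,np.radians(177-79.3)]
for z in (.1684,.1704,.1720,.1730,.1738):
    env.movel([.556,-.2126,z],rot=r,rate=.03); env.pause(.05); print(env.current_tool_pos(),env.current_force()-f0,env.current_torque()[2])
env.pause(.2)
r[2]=np.radians(177-77.8); env.movel([.556,-.2126,.1738],rot=r,rate=.03); env.pause(.1)
print(env.current_force()-f0,env.current_torque()[2])
env.let_go(); env.pause(.2)
env.movel([.556,-.2126,.26],rate=.15); env.pause(.1)
env.move_pose([.50,-.10,.32],[np.pi,0,np.pi]); 
c,w=shot("wrist","fin.png"); t,ti=shot("top","fint.png"); s=shot("side")[1]
np.save("cal3.npy",c["world_from_camera"])
T=np.linalg.inv(c["world_from_camera"])@[.556,-.2126,.17,1];K=c["mtx"];print(K[0,2]-K[0,0]*T[0]/T[2],K[1,2]+K[1,1]*T[1]/T[2])
cv2.imwrite("pics/m5.png",np.hstack([cv2.resize(s[230:350,280:440],(400,300),interpolation=cv2.INTER_CUBIC),cv2.resize(w,(400,300))]))
print(env.current_time(),env.current_gripper_width(),env.current_finger_force())
E
```

```text
[ 0.556 -0.213  0.169] [ 0.156 -0.078  9.861] 0.7707392735402354
[ 0.556 -0.213  0.172] [-1.952 -0.2   12.325] 0.7959316013885284
[ 0.556 -0.213  0.173] [-0.724  0.527  9.533] 0.7339615246289675
[ 0.556 -0.213  0.173] [ 1.187 -2.165  5.375] 0.8295318088996422
[ 0.556 -0.213  0.174] [ 3.129 -3.982 -0.706] 0.7672395889033569
[ 2.416 -1.721  4.546] 0.37793308937785464
189.7690028138629 292.051504105132
25.3417 0.08551059828345722 0.0
```

View pics/m5.png

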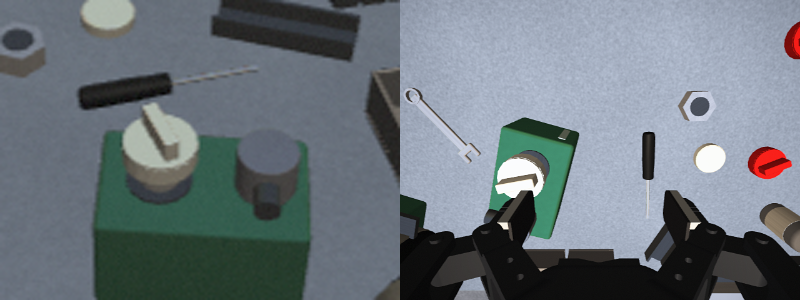

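The cap sits on the neck with the bar turned across, and the gripper is clear. I'll measure its height and bar angle from two wrist positions.

```bash
python3 - <<'E'
from h import *
from scipy.optimize import least_squares
np.set_printoptions(precision=4,suppress=True)
rs=[];v=[]
for p in ([.53,-.19,.33],[.57,-.24,.33]):
    env.move_pose(p,[np.pi,0,np.pi]); env.pause(.2); c,im=shot("wrist")
    T=np.linalg.inv(c["world_from_camera"])@[.556,-.2126,.165,1];K=c["mtx"];u=(int(K[0,2]-K[0,0]*T[0]/T[2]),int(K[1,2]+K[1,1]*T[1]/T[2]))
    m=(im.min(2)>200).astype(np.uint8);k=np.zeros_like(m);cv2.circle(k,u,60,1,-1);m=cv2.morphologyEx(m&k,cv2.MORPH_OPEN,np.ones((3,3),np.uint8))
    q=cv2.convexHull(max(cv2.findContours(m,0,cv2.CHAIN_APPROX_NONE)[0],key=cv2.contourArea))[:,0]
    S=np.array([onplane(c,t,.1615)[:2] for t in q])
    f=least_squares(lambda w:np.linalg.norm(S-w[:2],axis=1)-w[2],[*S.mean(0),.033],loss="soft_l1",f_scale=.0005);print("disc",f.x,u)
    o=c["world_from_camera"][:3,3];d=np.r_[f.x[:2],.1615]-o;rs.append((o,d/np.linalg.norm(d)))
    x=im[u[1]-60:u[1]+60,u[0]-60:u[0]+60];x=cv2.resize(x,(400,400),interpolation=cv2.INTER_CUBIC)
    v.append(np.where(x>170,(x.astype(float)-170)*3,x*.5).clip(0,255).astype(np.uint8))
print(cross(rs),env.current_time()); cv2.imwrite("pics/m6.png",np.hstack(v))
E
```

```text
disc [ 0.5554 -0.2138  0.0327] (292, 253)
disc [ 0.5553 -0.2139  0.033 ] (349, 209)
(array([ 0.5554, -0.2139,  0.1615]), [7.967805229963083e-05, 7.967805229964606e-05]) 26.675
```

View pics/m6.png

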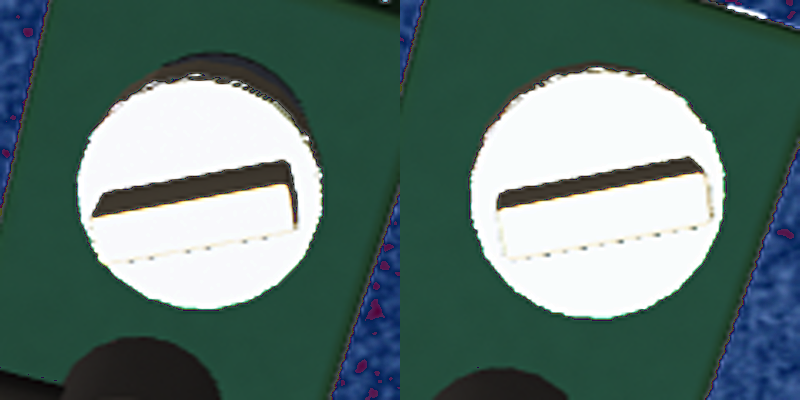

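The crops show the cap level on the neck. The disc top is at 0.1615 m, the exact lock height. The bar's upper edge, from about (497,208) to (703,172), lies at 100° in world axes, 77° clockwise from mid-gap. I'm handing it in.

```bash
python3 -c "
from workcell import env
print(env.job_done(),env.current_time())"
```

```text
the job is handed in; nothing more can be done
the job is handed in; nothing more can be done
```

The white cap is locked on the filler neck, turned 77° clockwise to its stop and sprung up to the lock height (10 mm below the rim); I handed the job in at about 27 s with the gripper clear of everything.

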